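Snap the cover onto the pump module and power it up

TASK

Pick up the blue cover plate by its rib, set its four holes over the module's four snap standoffs and, keeping the plate about level all the time, press it down near each standoff until all four hooks have clicked over it and it is fully home. Then push the module's green power lever fully over to on, away from the tray, and let go. Leave the rack, bottle, beaker and screwdriver where they are.

Things in the scene. Friction and masses are not known exactly. Their poses are not given: they have to be found in the camera images.
- module: White pump module fixed to the bench, on the robot's left or right: base plate 130 mm wide, 12 mm thick, from x = -80 to +156 mm, with an open tray 154 x 118 mm, walls 30 mm above the bench, four white snap standoffs and a green circuit board inside. Origin: under the tray's centre at bench height; x along the tray towards the power lever, z up. Standoffs at x = +-58, y = +-42 mm.
- module_seat (a point): Centre of the tray at seat height, 36 mm above the bench; axes as the module's. The cover's origin is here when it is home. Put on the pins, the cover first rests on the hooks' ramps with its underside about 12 mm above the seat. Each standoff then resists with roughly 8 to 15 N until it clicks. Home, the plate's top is 41 mm above the bench.
- cover: Loose blue plastic cover, about 180 g, flat on the bench beside the module: plate 150 x 114 x 5 mm with four square 14 mm holes at x = +-58, y = +-42 mm, and a grip rib in its middle. Origin: centre of the underside; x along its length, z up. It fits either way round (half a turn about z is the same). Press on the plate's top close to each standoff, e.g. 16 mm from the hole along x, inwards.
- cover_grip (a point): Middle of the cover's grip rib, 22 mm above the plate's underside; axes as the cover's. The rib is 60 mm long (x), 22 mm wide (y); its top is 35 mm above the plate's underside.
- power (a joint): Green-tipped power lever at the module's +x end. 0 = off (leaning 0.5 rad towards the tray), 1.0 = fully on (leaning 0.5 rad away, to the module's +x). It pivots about the module's y axis at x = 118 mm, 34 mm above the bench, and stays where it is left; about 1.5 N at the tip moves it. Its grey block is 70 x 50 mm and ends 37 mm above the bench.
- power_tip (a point): Centre of the green ball (26 mm in diameter) on the power lever, 50 mm from the pivot; off: 94 mm on the +x side of the module's origin, 78 mm above the bench; on: 142 mm.
- tube_rack: Blue rack with capped sample tubes, 60 x 200 x 100 mm, beyond the module; leave alone. Origin under its centre.
- reagent: Amber bottle, 68 mm in diameter, 130 mm high; leave alone. Origin under its centre.
- beaker: Glass beaker, 76 mm across, 90 mm high; leave alone. Origin under its centre.
- screwdriver: Screwdriver lying near the bench's right side; leave alone.
- post0 (a point): Centre of standoff 0 of the module, near right (-x, -y) in the module's axes, at seat height (36 mm above the bench), the top of an 18 mm wide shoulder. On it a pin 12 mm in diameter, tapering from 9 mm above the seat to 5 mm wide at its tip, 18 mm above the seat.
- post1 (a point): Centre of standoff 1 of the module, near left (-x, +y) in the module's axes, at seat height (36 mm above the bench), the top of an 18 mm wide shoulder. On it a pin 12 mm in diameter, tapering from 9 mm above the seat to 5 mm wide at its tip, 18 mm above the seat.
- post2 (a point): Centre of standoff 2 of the module, far right (+x, -y) in the module's axes, at seat height (36 mm above the bench), the top of an 18 mm wide shoulder. On it a pin 12 mm in diameter, tapering from 9 mm above the seat to 5 mm wide at its tip, 18 mm above the seat.
- post3 (a point): Centre of standoff 3 of the module, far left (+x, +y) in the module's axes, at seat height (36 mm above the bench), the top of an 18 mm wide shoulder. On it a pin 12 mm in diameter, tapering from 9 mm above the seat to 5 mm wide at its tip, 18 mm above the seat.
- hole0 (a point): Centre of hole 0 of the cover at its underside, near right (-x, -y) in the cover's axes.
- hole1 (a point): Centre of hole 1 of the cover at its underside, near left (-x, +y) in the cover's axes.
- hole2 (a point): Centre of hole 2 of the cover at its underside, far right (+x, -y) in the cover's axes.
- hole3 (a point): Centre of hole 3 of the cover at its underside, far left (+x, +y) in the cover's axes.
- hook0 (a joint): Sprung orange hook of standoff 0, on its outer y side; metres pushed in: 0 = sprung out (reaches 9.5 mm from the pin axis, lip 6.2 mm above the seat), also when nothing touches it; about 0.0015 to 0.004 while the plate pushes past. It snaps back to 0, over the plate, when that corner is within about 1 mm of the seat.
- hook1 (a joint): Sprung orange hook of standoff 1, on its outer y side; metres pushed in: 0 = sprung out (reaches 9.5 mm from the pin axis, lip 6.2 mm above the seat), also when nothing touches it; about 0.0015 to 0.004 while the plate pushes past. It snaps back to 0, over the plate, when that corner is within about 1 mm of the seat.
- hook2 (a joint): Sprung orange hook of standoff 2, on its outer y side; metres pushed in: 0 = sprung out (reaches 9.5 mm from the pin axis, lip 6.2 mm above the seat), also when nothing touches it; about 0.0015 to 0.004 while the plate pushes past. It snaps back to 0, over the plate, when that corner is within about 1 mm of the seat.
- hook3 (a joint): Sprung orange hook of standoff 3, on its outer y side; metres pushed in: 0 = sprung out (reaches 9.5 mm from the pin axis, lip 6.2 mm above the seat), also when nothing touches it; about 0.0015 to 0.004 while the plate pushes past. It snaps back to 0, over the plate, when that corner is within about 1 mm of the seat.
There are look-alikes about, which are no part of the job. What is shaped like the cover but grey is not meant.

How it is judged:
By the outcome, as a careful person would: the job done as asked, in the order asked, and still so for the second after the job is handed in, with the robot touching nothing.
It also fails if it takes over 64 s, if anything falls off the work surface, if the arm or the gripper's body presses on something with over 40 N, if the wrist force passes 120 N, or if a joint passes its speed limit or range.

ROBOT

A 6-joint arm with a two-finger parallel gripper is mounted at the origin on the work surface. World frame = base frame: x ahead of the robot, y to its left, z up, the work surface at z = 0. Lengths are in mm, angles in rad, forces in N, time in s.
With the tool pointing down it reaches from about 350 to 875 mm from the base axis. Payload 4.2 kg.
Tool frame: the origin (TCP) lies midway between the tips of the shut fingers; the grasp point (between the pads) lies 19 mm behind it (arm.grasp_offset is the distance from the TCP to the grasp point, in mm); z points along the fingers, y is the direction in which the jaws open and shut (so a half turn about z gives the same grasp; the last joint's range is limited). The gripper opens to 85 mm and grips with 20 to 120 N. Pads are 22 mm wide; open, the fingers measure 114 mm over their backs; the gripper's body (76 mm by 85 mm) begins 54 mm behind the grasp point. The pads swing forward as they close: fully open they stand 13 mm farther back than shut.
Start: joints at [-0.897, 0.385, 0.008, 0, -1.194, -0.259], TCP at [251.892, -571.97, 231.312] pointing down, gripper open.
Joint ranges: [-3.14, 3.14], [-1.21, 2.06], [-1.07, 1.41], [-3.16, 2.05], [-2.99, -0.16], [-3.1, 3.1]. Speed limits (rad/s): [2.79, 2.79, 3.14, 3.14, 3.14, 3.14].

INTERFACE

Orientations are given as a unit quaternion [x, y, z, w].
In Python, from bench import arm gives the robot as it stands.
- The arm moves only by the tool move_arm, never from a script. Its argument "moves" is a list of rows, each an object with "gripper": the gripper's target within -1 to 1 (fully open at 1, half-way at 0, shut at -1); "xyz": the shift along the tool's x, y, z in cm, a list of three; "angular": the turn, a rotation vector about the tool's x, y, z in rad, a list of three. In form: [{"gripper": gripper, "xyz": [dx, dy, dz], "angular": [wx, wy, wz]}, ...]. A call has 1 to 10 rows; each row is the pose to reach, as a shift and turn from the pose commanded when the call began, along the tool's axes at that moment; what a row does not reach only later rows make up. A row lasts 1/8 s, in which the tool goes at most 62.5 mm and 10.7 degrees, less where a joint would pass 70% of its speed; a pose out of reach is approached as far as the arm can. A call with a gripper value outside its range is refused whole. The fingers move at their own pace and stop on an object; the grip force is fixed at half the most. Time passes only in rows, so rows that repeat a pose let the fingers close. It gives the time, the measured TCP pose, the force and the opening at its end, in the units of the state.
- arm.read_state(): the state, without advancing time (a new reading comes with each control period).
- arm.get_image(name): name is "scene" or "top" or "wrist"; returns (picture, depth): 400x640x3 uint8, blue, green, red; 400x640 float32, mm along the optical axis (not along the pixel's ray), 0 where there is no reading.
- arm.get_calibration(name): a dict with "camera_matrix" (3x3 intrinsics, pixels), "R" (3x3) and "t" (3): a world point X has camera coordinates R X + t. Camera axes: x right, y down, z forward; pixel columns grow to the right and rows downward; lengths in mm; the calibration is good to about 2 mm. A picture is of the moment at which its call begins: read the wrist's pose just before it. get_calibration takes no time and is no camera call; for the wrist camera it gives the pose at the moment of the call.
- arm.job_done(): hands the job in, once; it reports no verdict.
The state is a dict: "clock": time; "joints": joint angles; "joint_vel": joint speeds; "joint_efforts": joint torques, N m; "position": TCP position; "ee_rot": TCP orientation; "contact_force": force on the tool from outside, world axes, zero at the start; "wrist_torque": the same for the moment, N m; "gripper_width": finger opening in mm.
Only numpy, scipy, OpenCV 4.12 (cv2) and the standard library are available. Lean on these libraries where they do the work, as an engineer would, in place of code of your own. Each camera call takes 0.05 s, during which the arm holds its last target. There are 200 camera calls.

## Working session

There is one attempt and no reset: what is moved stays moved. The work goes in short steps, Python scripts to look and compute and a tool call to move; the robot and the scene stay as the last step left them, time stands still between calls to the robot, and variables do not carry over. Pictures are saved under pics/ and viewed, about 8 in all and at most 12, crops included, and the job is handed in when it is done.

Besides the shell and the picture viewer there is one more tool, called after ">>>" as name(argument=value, ...), one argument or row to a line, values as JSON. move_arm: Moves the arm, as the interface text tells. Its arguments: {"type":"object","properties":{"moves":{"type":"array","items":{"type":"object","properties":{"gripper":{"type":"number"},"xyz":{"type":"array","items":{"type":"number"}},"angular":{"type":"array","items":{"type":"number"}}}}}},"required":["moves"]}

```bash
mkdir -p pics; ls; cat > h.py <<'E'
import numpy as np,cv2
from bench import arm
from scipy.spatial.transform import Rotation as Ro
def ray(cal,u,v,z):
    K,R,t=[np.array(cal[k],float) for k in("camera_matrix","R","t")]
    t=t.ravel(); c=-R.T@t; d=R.T@np.linalg.inv(K)@np.array([u,v,1.])
    return c+d*(z-c[2])/d[2]
def proj(cal,X):
    K,R,t=[np.array(cal[k],float) for k in("camera_matrix","R","t")]
    p=K@(R@np.array(X,float)+t.ravel()); return p[:2]/p[2]
def cloud(cal,dep):
    K,R,t=[np.array(cal[k],float) for k in("camera_matrix","R","t")]
    v,u=np.mgrid[:dep.shape[0],:dep.shape[1]]
    P=np.stack([u,v,np.ones_like(u)],-1)@np.linalg.inv(K).T*dep[...,None]
    return (P-t.ravel())@R
E
python3 - <<'E'
from h import *
for n in("top","scene"):
    im,d=arm.get_image(n); cal=arm.get_calibration(n)
    cv2.imwrite(f"pics/{n}0.png",im); np.savez(f"{n}0.npz",im=im,d=d,**{k:np.array(v) for k,v in cal.items()})
    print(n,cal)
s=arm.read_state(); print(s)
E
```

```text
pics
top {'camera_matrix': array([[515.53543942,   0.        , 327.06311419],
       [  0.        , 515.53543942, 191.27573837],
       [  0.        ,   0.        ,   1.        ]]), 'R': array([[-2.36831543e-02, -9.99719251e-01,  7.26374212e-04],
       [-9.86307201e-01,  2.32467957e-02, -1.63271833e-01],
       [ 1.63209109e-01, -4.58322013e-03, -9.86580854e-01]]), 't': array([   2.48513873,  519.97631286, 1561.2871379 ])}
scene {'camera_matrix': array([[403.27969745,   0.        , 313.503413  ],
       [  0.        , 403.27969745, 199.66192594],
       [  0.        ,   0.        ,   1.        ]]), 'R': array([[-0.50083763,  0.86544074, -0.01319079],
       [ 0.57920335,  0.32378708, -0.74812125],
       [-0.6431836 , -0.38232742, -0.66343093]]), 't': array([ 264.19184869, -247.35203246, 1634.31679677])}
{'clock': 0.1, 'joints': array([-8.97387102e-01,  3.85466618e-01,  6.77730848e-03, -4.33330776e-04,
       -1.19397334e+00, -2.58585237e-01]), 'joint_vel': array([ 0.00136856, -0.00331899,  0.00318922,  0.00264866, -0.00094704,
       -0.00031879]), 'joint_efforts': array([-2.00279988e-03, -3.93318987e+01,  1.88928384e+01,  4.19802994e+00,
       -2.57133062e-03, -3.40428166e-07]), 'position': array([ 251.69829164, -571.52243864,  230.34487704]), 'ee_rot': array([-2.05849759e-01,  9.78583142e-01,  9.24147585e-04, -2.39365696e-04]), 'contact_force': array([-0.05773057, -0.39175831, -0.7339306 ]), 'wrist_torque': array([0.03052308, 0.00767416, 0.02774653]), 'gripper_width': 85.18470963559982}
```

View pics/top0.png

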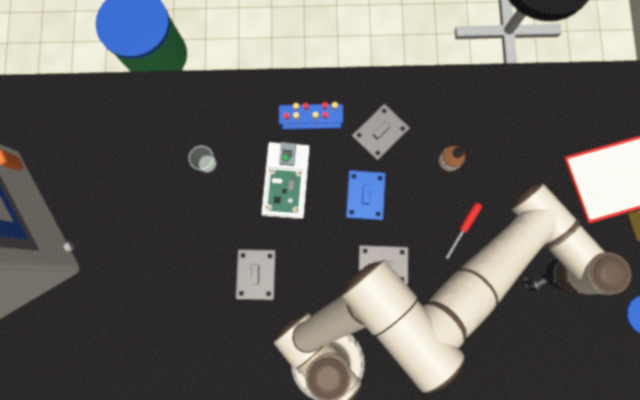

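View pics/scene0.png

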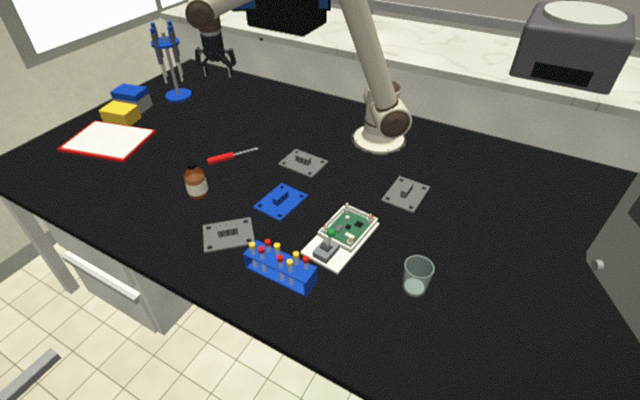

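The top view shows the blue plate with its rib at (366,195). The look-alikes are the grey plates at (380,131), (255,274) and (384,262), and the blue rack at (311,115). The module is at (286,180) with its lever end up (+x) near (288,155). I choose the blue plate at (366,195).

```bash
cat > m1.py <<'E'
from h import *
f=np.load("top0.npz"); im=f["im"]; cal={k:f[k] for k in("camera_matrix","R","t")}
hsv=cv2.cvtColor(im,cv2.COLOR_BGR2HSV)
def best(m,box):
    k=np.zeros_like(m);x0,y0,x1,y1=box;k[y0:y1,x0:x1]=m[y0:y1,x0:x1]
    c=cv2.findContours(k,cv2.RETR_EXTERNAL,cv2.CHAIN_APPROX_NONE)[0]
    return max(c,key=cv2.contourArea).reshape(-1,2)
def rect(c,z):
    w=np.array([ray(cal,u,v,z)[:2] for u,v in c],np.float32)
    return cv2.minAreaRect(w)
b=cv2.inRange(hsv,(100,120,60),(130,255,255))
cb=best(b,(335,160,400,230)); print("cover",rect(cb,5), "(150x114)")
w=cv2.inRange(hsv,(0,0,150),(180,60,255))
cm=best(w,(250,130,320,230)); print("module",rect(cm,15),"(236x130)")
g=cv2.inRange(hsv,(40,60,30),(85,255,255))
for c in cv2.findContours(g[130:230,250:320],cv2.RETR_EXTERNAL,cv2.CHAIN_APPROX_NONE)[0]:
    if cv2.contourArea(c)>15:
        print("green",c.reshape(-1,2).mean(0)+[250,130],cv2.contourArea(c),rect(c.reshape(-1,2)+[250,130],78))
P=cloud(cal,f["d"])
for n,(u,v) in dict(rib=(366,194),plate=(356,180),board=(285,190),ball=(286,157)).items(): print(n,P[v,u])
cr=im[130:230,250:400]; cv2.imwrite("pics/crop0.png",cv2.resize(cr,None,fx=5,fy=5,interpolation=cv2.INTER_CUBIC))
E
python3 m1.py
```

```text
cover ((512.7713012695312, -132.119140625), (121.68778228759766, 157.864990234375), 84.52729034423828) (150x114)
module ((565.8441772460938, 121.86737060546875), (132.62286376953125, 237.52757263183594), 84.15921020507812) (236x130)
green [283.28571429 189.25      ] 910.0 ((519.0299682617188, 121.5636978149414), (87.8187026977539, 123.07662200927734), 84.04737854003906)
green [285.28571429 157.23809524] 41.5 ((623.1593017578125, 116.42842102050781), (24.431978225708008, 21.873001098632812), 43.37617874145508)
rib [ 509.33049704 -131.05813553   37.20449889]
plate [ 561.5888024  -103.70181355   -0.92017389]
board [530.5795718  122.63278987  21.65862968]
ball [621.27760139 113.27447879  88.91385324]
```

View pics/crop0.png

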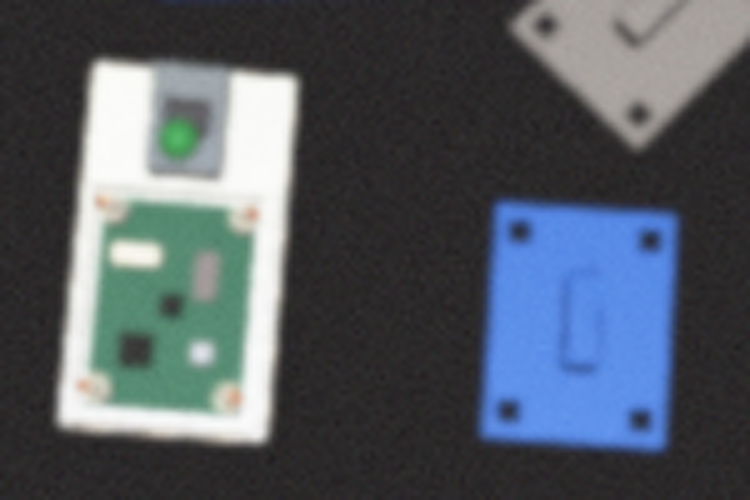

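The crop confirms it: a blue plate with four dark holes and a central rib, the module with four standoffs, and the lever's green ball at the +x end. The measured sizes fit, and the ball is where the module's pose puts it. Next I plan the first reach.

```bash
cat > go.py <<'E'
# usage: go.py x y z yaw_deg_of_tool_y [from measured pose]
from h import *; import sys
def plan(x,y,z,yaw):
    s=arm.read_state(); R=Ro.from_quat(s["ee_rot"]); p=s["position"]
    a=np.deg2rad(yaw); ty=np.array([np.cos(a),np.sin(a),0]); tz=np.array([0,0,-1.]); tx=np.cross(ty,tz)
    T=Ro.from_matrix(np.stack([tx,ty,tz],1))
    yw=np.rad2deg(np.arctan2(*R.as_matrix()[[1,0],1]))
    print("at",p.round(1),"yaw_y",yw.round(2),"F",s["contact_force"].round(1),"w",round(s["gripper_width"],1),"t",s["clock"])
    print("xyz cm",(R.inv().apply(np.array([x,y,z])-p)/10).round(2),"ang",(R.inv()*T).as_rotvec().round(3))
if __name__=="__main__": plan(*map(float,sys.argv[1:5]))
E
python3 go.py 500 -131 200 84.5
```

```text
at [ 251.7 -571.5  230.3] yaw_y 113.76 F [-0.1 -0.4 -0.7] w 85.2 t 0.1
xyz cm [-40.47  30.31   3.09] ang [ 0.002 -0.001  0.511]
```

>>> move_arm(
  moves=[
    {"gripper": 0.2,"xyz": [-4,3,0.3],"angular": [0,0,0.1]},
    {"gripper": 0.2,"xyz": [-40.5,30.3,3],"angular": [0,0,0.51]},
    {"gripper": 0.2,"xyz": [-40.5,30.3,3],"angular": [0,0,0.51]},
    {"gripper": 0.2,"xyz": [-40.5,30.3,3],"angular": [0,0,0.51]},
    {"gripper": 0.2,"xyz": [-40.5,30.3,3],"angular": [0,0,0.51]},
    {"gripper": 0.2,"xyz": [-40.5,30.3,3],"angular": [0,0,0.51]},
    {"gripper": 0.2,"xyz": [-40.5,30.3,3],"angular": [0,0,0.51]},
    {"gripper": 0.2,"xyz": [-40.5,30.3,3],"angular": [0,0,0.51]},
    {"gripper": 0.2,"xyz": [-40.5,30.3,3],"angular": [0,0,0.51]},
    {"gripper": 0.2,"xyz": [-40.5,30.3,3],"angular": [0,0,0.51]},
  ],
)

```text
clock: 1.35
position: [501.0, -129.7, 200.7]
ee_rot: [0.046, 0.999, 0.0, -0.001]
contact_force: [0.4, -0.2, -0.6]
gripper_width: 50.9
```

```bash
cat > look.py <<'E'
from h import *; import sys
n=sys.argv[1]; cal=arm.get_calibration("wrist"); im,d=arm.get_image("wrist")
cv2.imwrite(f"pics/{n}.png",im); np.savez(f"{n}.npz",im=im,d=d,**{k:np.array(v) for k,v in cal.items()})
E
python3 look.py w1; python3 go.py 512 -132 60 84.5
```

```text
at [ 500.3 -130.7  200.8] yaw_y 84.65 F [ 0.3  0.  -0.2] w 51.4 t 1.4
xyz cm [-1.19 -0.02 14.08] ang [-0.    -0.001  0.003]
```

View pics/w1.png

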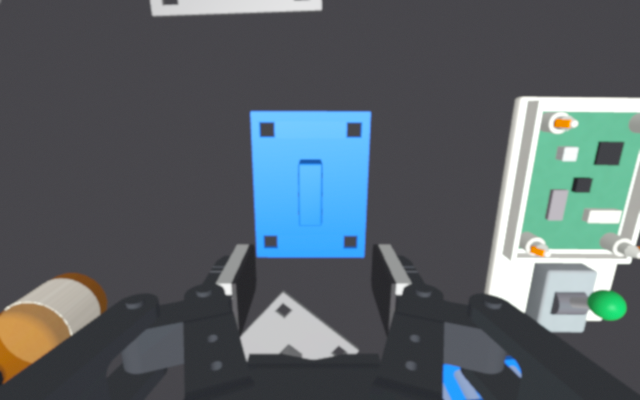

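The wrist view shows the blue plate with holes at about (267,130), (354,130), (271,242), (350,242) and the rib at (311,193). Two of the orange-hooked standoffs are at (560,124) and (538,249).

```bash
cat > m2.py <<'E'
from h import *
f=np.load("w1.npz"); im=f["im"]; cal={k:f[k] for k in("camera_matrix","R","t")}
hsv=cv2.cvtColor(im,cv2.COLOR_BGR2HSV)
b=cv2.inRange(hsv,(100,120,60),(130,255,255)); b[:,:230]=0;b[:,390:]=0;b[275:]=0
c=cv2.findContours(b,cv2.RETR_CCOMP,cv2.CHAIN_APPROX_NONE)
cs,h=c[0],c[1][0]; k=max(range(len(cs)),key=lambda i:cv2.contourArea(cs[i]))
w=np.array([ray(cal,u,v,4)[:2] for u,v in cs[k].reshape(-1,2)],np.float32); print("rect",cv2.minAreaRect(w))
H=[]
for i in range(len(cs)):
    if h[i][3]==k and cv2.contourArea(cs[i])>40:
        m=cs[i].reshape(-1,2); p=ray(cal,*((m.min(0)+m.max(0))/2),3); H.append(p[:2]); print("hole",m.mean(0),p)
H=np.array(H); print("centre",H.mean(0)); 
H=H[np.argsort(H[:,0])]; n,fr=H[:2],H[2:]; d=fr.mean(0)-n.mean(0); print("x-dist",np.linalg.norm(d),"yaw",np.rad2deg(np.arctan2(d[1],d[0])), np.linalg.norm(n[0]-n[1]),np.linalg.norm(fr[0]-fr[1]))
P=cloud(cal,f["d"])
for n,(u,v) in dict(ribtop=(311,200),plate=(280,190),bench=(450,60)).items(): print(n,P[v,u])
o=cv2.inRange(hsv,(5,150,120),(20,255,255)); o[:,:450]=0
for c in cv2.findContours(o,cv2.RETR_EXTERNAL,cv2.CHAIN_APPROX_NONE)[0]:
    if cv2.contourArea(c)>20: print("hook",c.reshape(-1,2).mean(0),ray(cal,*c.reshape(-1,2).mean(0),45))
g=cv2.inRange(hsv,(55,100,60),(75,255,255)); g[:280]=0;g[:,:560]=0
c=max(cv2.findContours(g,cv2.RETR_EXTERNAL,cv2.CHAIN_APPROX_NONE)[0],key=cv2.contourArea); print("ball",ray(cal,*cv2.minEnclosingCircle(c)[0],78))
E
python3 m2.py
```

```text
rect ((512.673828125, -133.7421417236328), (117.92300415039062, 153.9717254638672), 84.56111907958984)
hole [349.63157895 241.        ] [574.18283925 -96.85253426   3.        ]
hole [270.44736842 241.        ] [ 566.26866939 -181.54385318    3.        ]
hole [353.36170213 129.36170213] [458.35228086 -85.90741116   3.        ]
hole [266.70212766 129.36170213] [ 450.47650689 -170.28904033    3.        ]
centre [ 512.3200741  -133.64820973]
x-dist 116.34208394743479 yaw -5.474804360777545 84.74837554112462 85.06029382139697
ribtop [ 515.98654028 -132.76480801   37.68685751]
plate [ 511.27088964 -164.04302077    5.65109391]
bench [403.48661095   7.48914476   1.67151049]
hook [536.74193548 250.80645161] [583.05077185  74.16939865  45.        ]
hook [561.97368421 122.89473684] [466.21118522  86.42528847  45.        ]
ball [623.66008886 117.72321287  78.        ]
```

```bash
python3 go.py 520 124 205 84.3
```

```text
at [ 500.3 -130.7  200.8] yaw_y 84.65 F [ 0.3  0.  -0.2] w 51.4 t 1.4
xyz cm [ 0.42 25.54 -0.42] ang [-0.    -0.001  0.006]
```

>>> move_arm(
  moves=[
    {"gripper": 0.2,"xyz": [0.4,3,-0.4],"angular": [0,0,0]},
    {"gripper": 0.2,"xyz": [0.4,9,-0.4],"angular": [0,0,0]},
    {"gripper": 0.2,"xyz": [0.4,15,-0.4],"angular": [0,0,0]},
    {"gripper": 0.2,"xyz": [0.4,21,-0.4],"angular": [0,0,0]},
    {"gripper": 0.2,"xyz": [0.4,24.5,-0.4],"angular": [0,0,0.006]},
    {"gripper": 0.2,"xyz": [0.4,25.5,-0.4],"angular": [0,0,0.006]},
    {"gripper": 0.2,"xyz": [0.4,25.5,-0.4],"angular": [0,0,0.006]},
    {"gripper": 0.2,"xyz": [0.4,25.5,-0.4],"angular": [0,0,0.006]},
  ],
)

```text
clock: 2.4
position: [520.5, 121.2, 205.3]
ee_rot: [0.052, 0.999, -0.0, -0.0]
contact_force: [-0.6, 0.5, -0.5]
gripper_width: 51.1
```

```bash
python3 look.py w2; python3 go.py 512.4 -133.5 60 84.5
```

```text
at [520.5 121.3 205.4] yaw_y 84.09 F [ 0.1 -0.1 -0.3] w 51.4 t 2.45
xyz cm [ -1.82 -25.42  14.54] ang [-0.    -0.    -0.007]
```

View pics/w2.png

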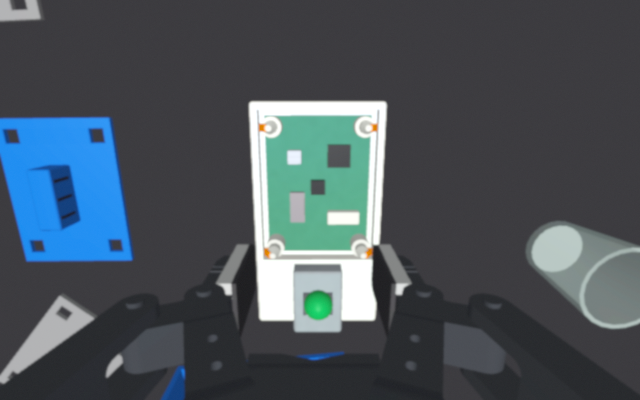

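The four standoffs with their orange hooks show at about (263,128), (374,128), (267,252), (370,252), and the lever ball at (318,305).

```bash
cat > m3.py <<'E'
from h import *
f=np.load("w2.npz"); im=f["im"]; cal={k:f[k] for k in("camera_matrix","R","t")}
hsv=cv2.cvtColor(im,cv2.COLOR_BGR2HSV)
print("cam",-cal["R"].T@cal["t"])
o=cv2.inRange(hsv,(3,120,100),(22,255,255)); o[:,:240]=0;o[:,400:]=0;o[280:]=0
H=[]
for c in cv2.findContours(o,cv2.RETR_EXTERNAL,cv2.CHAIN_APPROX_NONE)[0]:
    if cv2.contourArea(c)>8:
        q=c.reshape(-1,2); m=(q.min(0)+q.max(0))/2; H.append(m); print("hook",m,q.min(0),q.max(0))
H=np.array(H)
for z in(42,46):
    W=np.array([ray(cal,*m,z)[:2] for m in H]); W=W[np.argsort(W[:,0])]; d=W[2:].mean(0)-W[:2].mean(0)
    print(z,"centre",W.mean(0),"len",np.linalg.norm(d),"yaw",np.rad2deg(np.arctan2(d[1],d[0])),"wid",np.linalg.norm(W[0]-W[1]),np.linalg.norm(W[2]-W[3]))
g=cv2.inRange(hsv,(40,60,30),(90,255,255)); g[:,:250]=0;g[:,390:]=0
cs=sorted(cv2.findContours(g,cv2.RETR_EXTERNAL,cv2.CHAIN_APPROX_NONE)[0],key=cv2.contourArea)[-2:]
for c in cs: print("green",cv2.boundingRect(c),[ray(cal,*cv2.minEnclosingCircle(c)[0],z) for z in(78,)])
w=cv2.inRange(hsv,(0,0,150),(180,50,255)); w[:,:235]=0;w[:,400:]=0;w[265:]=0
c=max(cv2.findContours(w,cv2.RETR_EXTERNAL,cv2.CHAIN_APPROX_NONE)[0],key=cv2.contourArea)
q=c.reshape(-1,2); q=q[(q[:,1]>115)&(q[:,1]<235)]; cx=np.median(q[:,0])
for s in(q[q[:,0]<cx],q[q[:,0]>cx]):
    l=cv2.fitLine(np.array([ray(cal,u,v,30)[:2] for u,v in s],np.float32),cv2.DIST_HUBER,0,.01,.01).ravel()
    print("wall at x528: y",l[3]+(528-l[2])*l[1]/l[0],"yaw",np.rad2deg(np.arctan(l[1]/l[0])))
print("top edge row",c.reshape(-1,2)[:,1].min(), ray(cal,318,c.reshape(-1,2)[:,1].min(),30))
P=cloud(cal,f["d"])
for n,(u,v) in dict(board=(318,170),blk=(300,280),ball=(318,305),bench=(450,100)).items(): print(n,P[v,u])
cv2.imwrite("pics/w2c.png",cv2.resize(im[90:330,230:410],None,fx=3,fy=3,interpolation=cv2.INTER_CUBIC)[:600*3])
E
python3 m3.py
```

```text
cam [452.48148536 128.72090589 349.63953482]
hook [369. 253.] [366 249] [372 257]
hook [266.5 253. ] [264 249] [269 257]
hook [261.5 127.5] [259 125] [264 130]
hook [374. 127.] [372 124] [376 130]
42 centre [529.91226937 124.73966837] len 119.02137262033412 yaw -5.776557210336856 wid 98.39478454345638 99.02178151954655
46 centre [528.9054965  124.79143334] len 117.47382935426603 yaw -5.776557210336842 wid 97.1154329204317 97.73427753760657
green (304, 290, 29, 30) [array([622.98365085, 115.09260321,  78.        ])]
green (266, 116, 104, 134) [array([510.41705039, 126.46842992,  78.        ])]
wall at x528: y 62.808575 yaw -5.9049096
wall at x528: y 186.56548 yaw -5.858308
top edge row 101 [448.63702313 133.34759379  30.        ]
board [512.07993347 127.04723886  21.67456665]
blk [617.27398902  98.16354444  39.64596371]
ball [615.08327952 115.72354446  90.71773913]
bench [460.66667969 260.63765935   2.92411676]
```

>>> move_arm(
  moves=[
    {"gripper": 0.2,"xyz": [-0.4,-4,1],"angular": [0,0,0]},
    {"gripper": 0.2,"xyz": [-0.8,-10,4],"angular": [0,0,-0.007]},
    {"gripper": 0.2,"xyz": [-1.2,-15,7],"angular": [0,0,-0.007]},
    {"gripper": 0.2,"xyz": [-1.6,-20,10],"angular": [0,0,-0.007]},
    {"gripper": 0.2,"xyz": [-1.8,-24,13],"angular": [0,0,-0.007]},
    {"gripper": 0.2,"xyz": [-1.8,-25.4,14.5],"angular": [0,0,-0.007]},
    {"gripper": 0.2,"xyz": [-1.8,-25.4,14.5],"angular": [0,0,-0.007]},
    {"gripper": 0.2,"xyz": [-1.8,-25.4,14.5],"angular": [0,0,-0.007]},
  ],
)

```text
clock: 3.45
position: [514.0, -131.1, 61.4]
ee_rot: [0.047, 0.999, 0.0, 0.001]
contact_force: [0.9, 0.1, -0.3]
gripper_width: 51.0
```

```bash
python3 go.py 512.3 -133.5 10 84.5
```

```text
at [ 514.  -131.1   61.4] yaw_y 84.66 F [ 0.9  0.1 -0.3] w 51.0 t 3.45
xyz cm [ 0.15 -0.25  5.14] ang [0.    0.002 0.003]
```

>>> move_arm(
  moves=[
    {"gripper": 0.2,"xyz": [0.1,-0.1,2],"angular": [0,0,0]},
    {"gripper": 0.2,"xyz": [0.1,-0.1,4],"angular": [0,0,0]},
    {"gripper": 0.2,"xyz": [0.1,-0.1,4.9],"angular": [0,0,0]},
    {"gripper": 0.2,"xyz": [0.1,-0.1,5.0],"angular": [0,0,0]},
    {"gripper": 0.2,"xyz": [0.1,-0.1,5.0],"angular": [0,0,0]},
    {"gripper": 0.2,"xyz": [0.1,-0.1,5.0],"angular": [0,0,0]},
  ],
)

```text
clock: 4.2
position: [512.4, -132.6, 11.1]
ee_rot: [0.047, 0.999, 0.0, 0.001]
contact_force: [0.1, 0.1, -0.2]
gripper_width: 51.3
```

```bash
python3 look.py w3; python3 go.py 512.3 -133.5 10 84.5
```

```text
at [ 512.3 -132.6   11. ] yaw_y 84.61 F [ 0.2  0.6 -0.2] w 51.5 t 4.25
xyz cm [-0.01 -0.09  0.1 ] ang [0.    0.001 0.002]
```

View pics/w3.png

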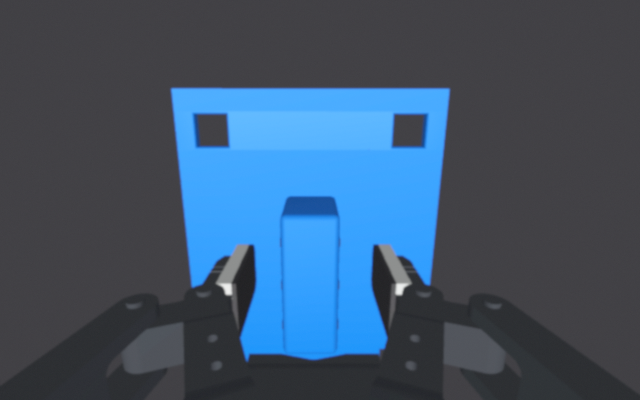

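The fingers straddle the rib evenly: the rib spans columns 282–338 and the pads are at 245 and 383. I close on it.

>>> move_arm(
  moves=[
    {"gripper": -1,"xyz": [0,-0.05,0.2],"angular": [0,0,0]},
    {"gripper": -1,"xyz": [0,-0.05,0.2],"angular": [0,0,0]},
    {"gripper": -1,"xyz": [0,-0.05,0.2],"angular": [0,0,0]},
    {"gripper": -1,"xyz": [0,-0.05,0.2],"angular": [0,0,0]},
    {"gripper": -1,"xyz": [0,-0.05,0.2],"angular": [0,0,0]},
    {"gripper": -1,"xyz": [0,-0.05,0.2],"angular": [0,0,0]},
  ],
)

```text
clock: 5.0
position: [511.9, -133.2, 8.5]
ee_rot: [0.047, 0.999, -0.0, 0.0]
contact_force: [0.1, -0.7, 2.7]
gripper_width: 21.0
```

```bash
python3 go.py 528.5 125.3 140 84.2
```

```text
at [ 511.9 -133.2    8.5] yaw_y 84.61 F [ 0.1 -0.7  2.7] w 21.0 t 5.0
xyz cm [  0.78  25.89 -13.16] ang [-0.     0.     0.007]
```

>>> move_arm(
  moves=[
    {"gripper": -1,"xyz": [0,0,-1],"angular": [0,0,0]},
    {"gripper": -1,"xyz": [0,0,-5],"angular": [0,0,0]},
    {"gripper": -1,"xyz": [0,0,-10],"angular": [0,0,0]},
    {"gripper": -1,"xyz": [0.2,3,-13.2],"angular": [0,0,0]},
    {"gripper": -1,"xyz": [0.5,9,-13.2],"angular": [0,0,0]},
    {"gripper": -1,"xyz": [0.8,15,-13.2],"angular": [0,0,0]},
    {"gripper": -1,"xyz": [0.8,21,-13.2],"angular": [0,0,0.007]},
    {"gripper": -1,"xyz": [0.8,24.5,-13.2],"angular": [0,0,0.007]},
    {"gripper": -1,"xyz": [0.8,25.9,-13.2],"angular": [0,0,0.007]},
    {"gripper": -1,"xyz": [0.8,25.9,-13.2],"angular": [0,0,0.007]},
  ],
)

```text
clock: 6.25
position: [527.7, 125.7, 140.0]
ee_rot: [0.05, 0.999, -0.0, -0.001]
contact_force: [-0.5, -0.9, -1.8]
gripper_width: 20.8
```

>>> move_arm(
  moves=[
    {"gripper": -1,"xyz": [0,0,0],"angular": [0,0,0]},
    {"gripper": -1,"xyz": [0,0,0],"angular": [0,0,0]},
    {"gripper": -1,"xyz": [0,0,0],"angular": [0,0,0]},
  ],
)

```text
clock: 6.62
position: [528.2, 124.6, 140.4]
ee_rot: [0.051, 0.999, -0.0, -0.0]
contact_force: [-0.1, 0.3, -1.9]
gripper_width: 21.0
```

```bash
python3 look.py w4; python3 go.py 528.5 125.3 70 84.2
cat > m4.py <<'E'
from h import *; import sys
# held cover: measure hole centres at plate plane z=zp
n,zp=sys.argv[1],float(sys.argv[2]); f=np.load(n+".npz"); im=f["im"]; cal={k:f[k] for k in("camera_matrix","R","t")}
hsv=cv2.cvtColor(im,cv2.COLOR_BGR2HSV); b=cv2.inRange(hsv,(98,110,40),(130,255,255)); b[:60]=0
c=cv2.findContours(b,cv2.RETR_CCOMP,cv2.CHAIN_APPROX_NONE); cs,h=c[0],c[1][0]
k=max(range(len(cs)),key=lambda i:cv2.contourArea(cs[i])); print(cv2.boundingRect(cs[k]))
for i in range(len(cs)):
    if h[i][3]==k and cv2.contourArea(cs[i])>60:
        x,y,w,hh=cv2.boundingRect(cs[i]); print("hole",x,y,w,hh,ray(cal,x+w/2-.5,y+hh/2-.5,zp).round(1))
E
python3 m4.py w4 134
```

```text
at [528.2 124.8 140.4] yaw_y 84.14 F [-0.2 -0.1 -1.8] w 21.1 t 6.675
xyz cm [-0.02  0.06  7.04] ang [ 0.    -0.    -0.001]
(171, 89, 285, 272)
hole 397 116 32 33 [475.3 173.4 134. ]
hole 198 116 33 33 [466.5  88.5 134. ]
```

View pics/w4.png

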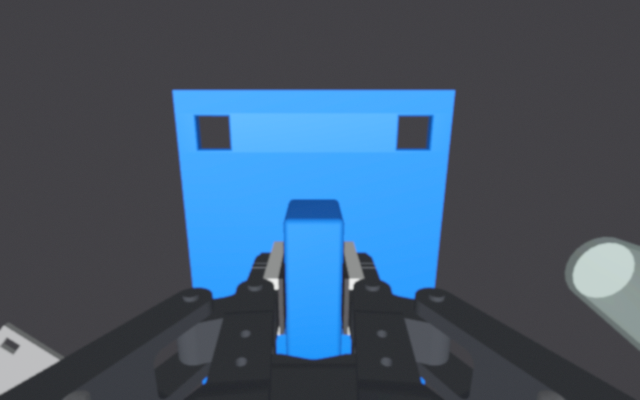

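The plate is held level and lines up within 1 mm: its centre comes out at (528.6,125.1) against the module's (528.7,124.9). I lower it until it is just above the pins and check through the holes.

>>> move_arm(
  moves=[
    {"gripper": -1,"xyz": [0,0,1],"angular": [0,0,0]},
    {"gripper": -1,"xyz": [0,0,3],"angular": [0,0,0]},
    {"gripper": -1,"xyz": [0,0,5.5],"angular": [0,0,0]},
    {"gripper": -1,"xyz": [0,0,7],"angular": [0,0,0]},
    {"gripper": -1,"xyz": [0,0,7.3],"angular": [0,0,0]},
    {"gripper": -1,"xyz": [0,0,7.3],"angular": [0,0,0]},
    {"gripper": -1,"xyz": [0,0,7.3],"angular": [0,0,0]},
  ],
)

```text
clock: 7.55
position: [528.8, 125.8, 68.2]
ee_rot: [0.05, 0.999, 0.0, 0.001]
contact_force: [0.5, 0.5, -0.7]
gripper_width: 21.1
```

```bash
python3 look.py w5; python3 go.py 528.6 125 57 84.2; python3 m4.py w5 61
python3 - <<'E'
import cv2,numpy as np
im=cv2.imread("pics/w5.png"); a=[cv2.resize(im[100:165,x:x+65],None,fx=6,fy=6,interpolation=cv2.INTER_CUBIC) for x in(180,382)]
cv2.imwrite("pics/w5c.png",np.hstack(a))
E
```

```text
at [528.8 125.8  68.2] yaw_y 84.21 F [ 0.5  0.1 -1.5] w 21.2 t 7.6
xyz cm [ 0.01 -0.08  1.12] ang [0.001 0.002 0.   ]
(171, 89, 285, 272)
hole 395 114 35 37 [476.  174.5  61. ]
hole 196 114 37 37 [467.2  89.4  61. ]
```

View pics/w5c.png

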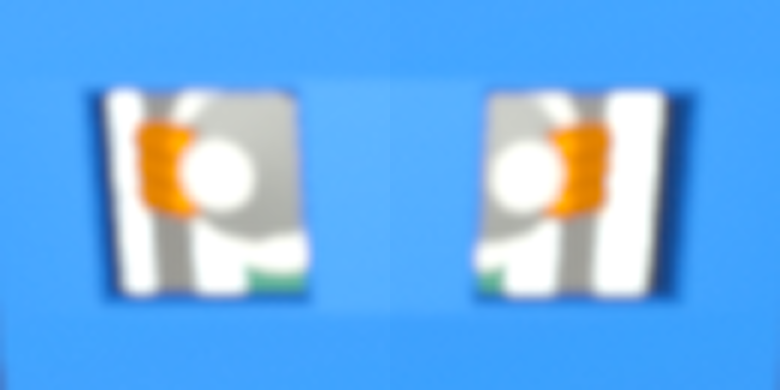

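```bash
python3 - <<'E'
from h import *
f=np.load("w5.npz"); cal={k:f[k] for k in("camera_matrix","R","t")}
P=[ray(cal,216.2,129.2,54),ray(cal,404.5,129.2,54)]; print("pins",P,np.linalg.norm(P[0]-P[1]))
for z in (62,64.5):
    H=[ray(cal,214,132,z),ray(cal,412,132,z)]; print("holes",H,np.linalg.norm(H[0]-H[1]),(P[0]+P[1])/2-(H[0]+H[1])/2)
D=cloud(cal,f["d"]); print(D[180,220],D[180,400],D[129,216])
E
```

```text
pins [array([466.42661068,  88.58537082,  54.        ]), array([475.10062476, 173.07367902,  54.        ])] 84.93240101699315
holes [array([467.19525987,  89.68097939,  62.        ]), array([475.874928  , 174.21602381,  62.        ])] 84.97947031120073 [-0.77147622 -1.11897668 -8.        ]
holes [array([467.08419791,  90.40085874,  64.5       ]), array([475.61958956, 173.53073212,  64.5       ])] 83.56691186876479 [ -0.58827601  -1.13627051 -10.5       ]
[487.36716366  89.94306174  66.59467835] [495.63996998 167.58241736  65.25627587] [466.28416169  88.86238134  55.25014813]
```

>>> move_arm(
  moves=[
    {"gripper": -1,"xyz": [0.06,-0.11,0],"angular": [0,0,0]},
    {"gripper": -1,"xyz": [0.06,-0.11,0.3],"angular": [0,0,0]},
    {"gripper": -1,"xyz": [0.06,-0.11,0.6],"angular": [0,0,0]},
    {"gripper": -1,"xyz": [0.06,-0.11,0.9],"angular": [0,0,0]},
    {"gripper": -1,"xyz": [0.06,-0.11,1.2],"angular": [0,0,0]},
    {"gripper": -1,"xyz": [0.06,-0.11,1.2],"angular": [0,0,0]},
  ],
)

```text
clock: 8.35
position: [527.6, 124.5, 55.2]
ee_rot: [0.051, 0.999, -0.0, 0.0]
contact_force: [-0.5, 0.3, -1.2]
gripper_width: 21.2
```

>>> move_arm(
  moves=[
    {"gripper": -1,"xyz": [0,0,0.1],"angular": [0,0,0]},
    {"gripper": -1,"xyz": [0,0,0.2],"angular": [0,0,0]},
    {"gripper": -1,"xyz": [0,0,0.2],"angular": [0,0,0]},
  ],
)

```text
clock: 8.72
position: [527.8, 124.5, 54.6]
ee_rot: [0.05, 0.999, 0.0, 0.001]
contact_force: [-3.0, -0.8, 6.8]
gripper_width: 20.9
```

>>> move_arm(
  moves=[
    {"gripper": -1,"xyz": [0.05,0,0.1],"angular": [0,0,0]},
    {"gripper": -1,"xyz": [0.05,0,0.2],"angular": [0,0,0]},
    {"gripper": -1,"xyz": [0.05,0,0.2],"angular": [0,0,0]},
  ],
)

```text
clock: 9.1
position: [528.0, 124.6, 54.1]
ee_rot: [0.05, 0.999, 0.0, 0.001]
contact_force: [-3.9, -1.4, 14.6]
gripper_width: 21.1
```

```bash
python3 look.py w6; python3 go.py 528.6 125 57 84.2; python3 - <<'E'
from h import *
f=np.load("w6.npz"); D=cloud({k:f[k] for k in("camera_matrix","R","t")},f["d"]); print([D[180,u].round(1) for u in(200,230,400,430)],[D[100,u].round(1) for u in(200,300,430)])
im=f["im"]; a=[cv2.resize(im[100:165,x:x+65],None,fx=6,fy=6,interpolation=cv2.INTER_CUBIC) for x in(180,382)]
cv2.imwrite("pics/w6c.png",np.hstack(a))
E
```

```text
at [528.  124.6  54.1] yaw_y 84.27 F [-3.3 -1.4 15.6] w 20.9 t 9.15
xyz cm [-0.05  0.05 -0.29] ang [0.    0.003 0.001]
[array([485.7,  80.2,  52.6]), array([487. ,  93. ,  52.5]), array([494.6, 166.2,  51.7]), array([495.6, 178.7,  53.2])] [array([453. ,  86.1,  51.7]), array([457.1, 126.8,  53.3]), array([462.5, 179.2,  52.6])]
```

View pics/w6c.png

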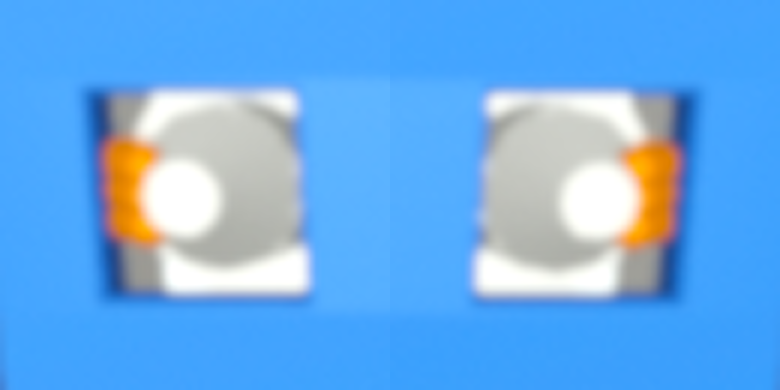

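The plate sits on the pins and the near pins show centred in their holes; it rests on the hook ramps and is level. I unload, let go and open to straddle the rib.

>>> move_arm(
  moves=[
    {"gripper": -1,"xyz": [0,0,-0.2],"angular": [0,0,0]},
    {"gripper": -1,"xyz": [0,0,-0.35],"angular": [0,0,0]},
    {"gripper": 0.46,"xyz": [0,0,-0.4],"angular": [0,0,0]},
    {"gripper": 0.46,"xyz": [0,0,-0.5],"angular": [0,0,0]},
    {"gripper": 0.46,"xyz": [0,0,-0.8],"angular": [0,0,0]},
    {"gripper": 0.46,"xyz": [0,0,-1],"angular": [0,0,0]},
    {"gripper": 0.46,"xyz": [-3.7,0,-1],"angular": [0,0,0]},
    {"gripper": 0.46,"xyz": [-3.7,0,-1],"angular": [0,0,0]},
    {"gripper": 0.46,"xyz": [-3.7,0,-1],"angular": [0,0,0]},
  ],
)

```text
clock: 10.28
position: [563.1, 120.5, 61.0]
ee_rot: [0.051, 0.999, -0.0, -0.001]
contact_force: [-0.3, -1.3, 0.4]
gripper_width: 62.5
```

```bash
cat > st.py <<'E'
from h import *; import sys
# corner heights of plate from wrist depth (relative), plus tool in module frame
s=arm.read_state(); a=np.deg2rad(-5.8); d=s["position"]-np.array([528.7,124.9,0])
print("tool mod",round(d[0]*np.cos(a)+d[1]*np.sin(a),1),round(-d[0]*np.sin(a)+d[1]*np.cos(a),1),d[2].round(1),"F",s["contact_force"].round(1),"T",s["wrist_torque"].round(2),"w",round(s["gripper_width"],1),"t",s["clock"])
cal=arm.get_calibration("wrist"); im,dep=arm.get_image("wrist")
if len(sys.argv)>1: cv2.imwrite(f"pics/{sys.argv[1]}.png",im)
P=cloud(cal,dep); hsv=cv2.cvtColor(im,cv2.COLOR_BGR2HSV)
b=cv2.inRange(hsv,(98,110,40),(130,255,255))>0
q=P-np.array([528.7,124.9,0]); X=q[...,0]*np.cos(a)+q[...,1]*np.sin(a); Y=-q[...,0]*np.sin(a)+q[...,1]*np.cos(a)
m=b&(P[...,2]>20)&(P[...,2]<75)&(abs(X)<75)&(abs(Y)<57)&~((abs(X)<36)&(abs(Y)<20))&(dep>0)
A=np.c_[X[m],Y[m],np.ones(m.sum())]
z=P[...,2][m]
for _ in range(3):
    c=np.linalg.lstsq(A,z,rcond=None)[0]; k=abs(A@c-z)<3; A,z=A[k],z[k]
print("n",len(z),"x range",A[:,0].min().round(),A[:,0].max().round(),"plate top z0",c[2].round(1),"tilt deg x,y",np.rad2deg(c[:2]).round(2),"posts0-3 z",[round(float(x*c[0]+y*c[1]+c[2]),1) for x,y in((-58,-42),(-58,42),(58,-42),(58,42))])
E
python3 st.py w7
```

```text
tool mod 34.7 -0.9 61.0 F [-0.3 -1.3  0.4] T [ 0.03  0.02 -0.03] w 62.5 t 10.275
n 60389 x range -74.0 75.0 plate top z0 53.9 tilt deg x,y [-0.02 -0.08] posts0-3 z [54.0, 53.8, 53.9, 53.8]
```

>>> move_arm(
  moves=[
    {"gripper": 0.46,"xyz": [-0.2,0.1,0.5],"angular": [0,0,0]},
    {"gripper": 0.46,"xyz": [-0.2,0.1,1.0],"angular": [0,0,0]},
    {"gripper": 0.46,"xyz": [-0.2,0.1,1.2],"angular": [0,0,0]},
    {"gripper": 0.46,"xyz": [-0.2,0.1,1.4],"angular": [0,0,0]},
  ],
)

```text
clock: 10.82
position: [565.8, 121.6, 47.1]
ee_rot: [0.051, 0.999, -0.0, -0.0]
contact_force: [0.0, -0.3, -0.4]
gripper_width: 62.5
```

>>> move_arm(
  moves=[
    {"gripper": 0.46,"xyz": [0,0,0.1],"angular": [0,0,0]},
    {"gripper": 0.46,"xyz": [0,0,0.2],"angular": [0,0,0]},
    {"gripper": 0.46,"xyz": [0,0,0.3],"angular": [0,0,0]},
    {"gripper": 0.46,"xyz": [0,0,0.4],"angular": [0,0,0]},
  ],
)

```text
clock: 11.32
position: [566.3, 121.5, 45.1]
ee_rot: [0.05, 0.999, -0.0, 0.001]
contact_force: [-3.9, -0.1, 11.3]
gripper_width: 62.5
```

>>> move_arm(
  moves=[
    {"gripper": 0.46,"xyz": [0,0,0.15],"angular": [0,0,0]},
    {"gripper": 0.46,"xyz": [0,0,0.3],"angular": [0,0,0]},
    {"gripper": 0.46,"xyz": [0,0,0.3],"angular": [0,0,0]},
  ],
)

```text
clock: 11.7
position: [566.9, 121.7, 43.2]
ee_rot: [0.05, 0.999, 0.0, 0.001]
contact_force: [-4.5, -1.0, 14.0]
gripper_width: 62.0
```

```bash
python3 st.py
```

```text
tool mod 38.3 0.6 43.2 F [-4.5 -1.  14. ] T [-0.32  1.25 -0.01] w 62.0 t 11.7
n 66429 x range -66.0 75.0 plate top z0 51.4 tilt deg x,y [-1.4   0.01] posts0-3 z [52.8, 52.8, 49.9, 50.0]
```

>>> move_arm(
  moves=[
    {"gripper": 0.46,"xyz": [0,0,0.15],"angular": [0,0,0]},
    {"gripper": 0.46,"xyz": [0,0,0.3],"angular": [0,0,0]},
    {"gripper": 0.46,"xyz": [0,0,0.3],"angular": [0,0,0]},
  ],
)

```text
clock: 12.12
position: [566.7, 122.0, 38.2]
ee_rot: [0.05, 0.999, 0.001, 0.001]
contact_force: [-0.8, 1.2, 6.1]
gripper_width: 62.4
```

```bash
python3 st.py
```

```text
tool mod 38.1 1.0 38.2 F [-0.8  1.2  6.1] T [ 0.35  0.39 -0.02] w 62.4 t 12.125
n 66671 x range -65.0 75.0 plate top z0 48.1 tilt deg x,y [-4.86 -0.01] posts0-3 z [53.0, 53.0, 43.2, 43.2]
```

>>> move_arm(
  moves=[
    {"gripper": 0.46,"xyz": [0,0,-0.5],"angular": [0,0,0]},
    {"gripper": 0.46,"xyz": [0,0,-1.4],"angular": [0,0,0]},
    {"gripper": 0.46,"xyz": [0,0,-1.4],"angular": [0,0,0]},
    {"gripper": 0.46,"xyz": [0,0,-1.4],"angular": [0,0,0]},
  ],
)

```text
clock: 12.68
position: [565.7, 121.4, 51.2]
ee_rot: [0.051, 0.999, -0.0, -0.0]
contact_force: [-0.6, 0.4, -0.9]
gripper_width: 62.6
```

```bash
python3 st.py
```

```text
tool mod 37.2 0.3 51.2 F [-0.6  0.4 -0.9] T [-0.    0.01 -0.03] w 62.6 t 12.675
n 60647 x range -69.0 75.0 plate top z0 48.3 tilt deg x,y [-4.91 -0.06] posts0-3 z [53.3, 53.2, 43.4, 43.3]
```

The +x end has snapped down. Now I press the -x end at once.

>>> move_arm(
  moves=[
    {"gripper": 0.46,"xyz": [3,0.05,-0.5],"angular": [0,0,0]},
    {"gripper": 0.46,"xyz": [7.4,0.05,-0.3],"angular": [0,0,0]},
    {"gripper": 0.46,"xyz": [7.4,0.05,0.2],"angular": [0,0,0]},
    {"gripper": 0.46,"xyz": [7.4,0.05,0.5],"angular": [0,0,0]},
    {"gripper": 0.46,"xyz": [7.4,0.05,0.8],"angular": [0,0,0]},
    {"gripper": 0.46,"xyz": [7.4,0.05,1.0],"angular": [0,0,0]},
  ],
)

```text
clock: 13.48
position: [493.7, 129.7, 42.6]
ee_rot: [0.05, 0.999, -0.0, 0.001]
contact_force: [-5.2, -0.1, 16.5]
gripper_width: 62.3
```

>>> move_arm(
  moves=[
    {"gripper": 0.46,"xyz": [0,0,0.15],"angular": [0,0,0]},
    {"gripper": 0.46,"xyz": [0,0,0.3],"angular": [0,0,0]},
    {"gripper": 0.46,"xyz": [0,0,0.4],"angular": [0,0,0]},
  ],
)

```text
clock: 13.85
position: [493.5, 129.8, 37.6]
ee_rot: [0.051, 0.999, 0.0, 0.001]
contact_force: [0.3, -0.3, -0.3]
gripper_width: 62.2
```

```bash
python3 st.py
```

```text
tool mod -35.5 1.3 37.6 F [ 0.3 -0.3 -0.3] T [-0.06  0.05  0.  ] w 62.2 t 13.85
n 25643 x range -75.0 17.0 plate top z0 42.7 tilt deg x,y [-0.02  0.01] posts0-3 z [42.7, 42.7, 42.6, 42.6]
```

The plate is level and near home. I press both ends firmly to be sure it is seated.

>>> move_arm(
  moves=[
    {"gripper": 0.46,"xyz": [0,-0.1,0.3],"angular": [0,0,0]},
    {"gripper": 0.46,"xyz": [0,-0.1,0.6],"angular": [0,0,0]},
    {"gripper": 0.46,"xyz": [0,-0.1,0.9],"angular": [0,0,0]},
    {"gripper": 0.46,"xyz": [0,-0.1,0.9],"angular": [0,0,0]},
  ],
)

```text
clock: 14.4
position: [493.1, 129.1, 35.0]
ee_rot: [0.05, 0.999, 0.0, 0.001]
contact_force: [-17.1, -0.1, 52.6]
gripper_width: 62.4
```

>>> move_arm(
  moves=[
    {"gripper": 0.46,"xyz": [0,0,-0.8],"angular": [0,0,0]},
    {"gripper": 0.46,"xyz": [0,0,-1.6],"angular": [0,0,0]},
    {"gripper": 0.46,"xyz": [-4,0,-1.6],"angular": [0,0,0]},
    {"gripper": 0.46,"xyz": [-7.3,0,-1.4],"angular": [0,0,0]},
    {"gripper": 0.46,"xyz": [-7.3,0,-0.7],"angular": [0,0,0]},
    {"gripper": 0.46,"xyz": [-7.3,0,-0.3],"angular": [0,0,0]},
    {"gripper": 0.46,"xyz": [-7.3,0,0],"angular": [0,0,0]},
    {"gripper": 0.46,"xyz": [-7.3,0,0],"angular": [0,0,0]},
  ],
)

```text
clock: 15.4
position: [568.0, 121.2, 35.1]
ee_rot: [0.05, 0.999, 0.0, 0.004]
contact_force: [-5.9, -4.8, 35.8]
gripper_width: 62.4
```

```bash
python3 st.py
```

```text
tool mod 39.5 0.3 35.1 F [-5.9 -4.8 35.8] T [-1.34  1.81 -0.43] w 62.4 t 15.4
n 64759 x range -66.0 75.0 plate top z0 42.6 tilt deg x,y [-0.09  0.03] posts0-3 z [42.7, 42.7, 42.5, 42.5]
```

>>> move_arm(
  moves=[
    {"gripper": 0.46,"xyz": [0,0,-1],"angular": [0,0,0]},
    {"gripper": 0.46,"xyz": [0.3,0,-5],"angular": [0,0,0]},
    {"gripper": 0.46,"xyz": [0.3,0,-8],"angular": [0,0,0]},
    {"gripper": -1,"xyz": [0.3,0,-8],"angular": [0,0,0]},
    {"gripper": -1,"xyz": [0.3,0,-8],"angular": [0,0,0]},
    {"gripper": -1,"xyz": [0.3,0,-8],"angular": [0,0,0]},
    {"gripper": -1,"xyz": [0.3,0,-8],"angular": [0,0,0]},
    {"gripper": -1,"xyz": [0.3,0,-8],"angular": [0,0,0]},
  ],
)

```text
clock: 16.45
position: [561.7, 121.3, 107.7]
ee_rot: [0.051, 0.999, -0.0, -0.0]
contact_force: [-0.4, -0.0, -0.2]
gripper_width: -0.1
```

```bash
python3 st.py w8; a=$(python3 -c "
import math;c,s=math.cos(math.radians(-5.8)),math.sin(math.radians(-5.8));x=58;print(528.7+x*c,124.9+x*s)"); python3 go.py $a 66 84.2
```

```text
tool mod 33.2 -0.2 107.7 F [-0.4 -0.  -0.2] T [ 0.01  0.01 -0.  ] w -0.1 t 16.45
n 32505 x range -75.0 75.0 plate top z0 42.7 tilt deg x,y [-0.03  0.02] posts0-3 z [42.7, 42.7, 42.6, 42.7]
at [561.8 121.4 107.9] yaw_y 84.2 F [ 0.4 -0.5 -0.7] w 0.0 t 16.5
xyz cm [-2.48  0.02  4.19] ang [-0.    -0.001 -0.   ]
```

View pics/w8.png

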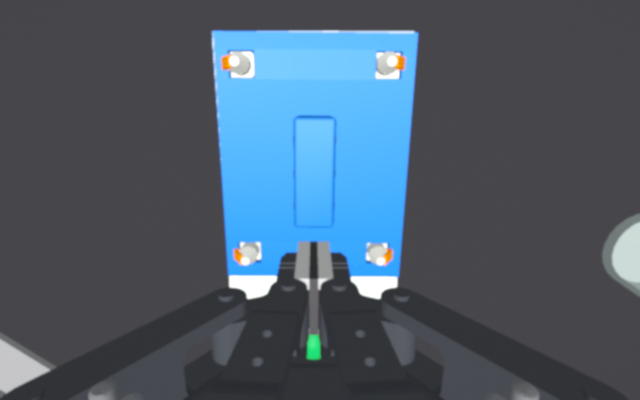

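All four orange hooks reach out over the plate edges: (225,63), (400,62), (239,255), (388,256). The plate is level and home. Now the lever.

>>> move_arm(
  moves=[
    {"gripper": -1,"xyz": [-2.5,0,1],"angular": [0,0,0]},
    {"gripper": -1,"xyz": [-2.5,0,3],"angular": [0,0,0]},
    {"gripper": -1,"xyz": [-2.5,0,4.2],"angular": [0,0,0]},
    {"gripper": -1,"xyz": [-2.5,0,4.2],"angular": [0,0,0]},
    {"gripper": -1,"xyz": [-4,0,4.2],"angular": [0,0,0]},
    {"gripper": -1,"xyz": [-5.5,0,4.2],"angular": [0,0,0]},
    {"gripper": -1,"xyz": [-7,0,4.2],"angular": [0,0,0]},
    {"gripper": -1,"xyz": [-8,0,4.2],"angular": [0,0,0]},
    {"gripper": -1,"xyz": [-8.5,0,4.2],"angular": [0,0,0]},
    {"gripper": -1,"xyz": [-8.5,0,4.2],"angular": [0,0,0]},
  ],
)

```text
clock: 17.75
position: [646.7, 112.9, 66.4]
ee_rot: [0.051, 0.999, 0.0, 0.0]
contact_force: [0.3, -0.3, -0.9]
gripper_width: 0.0
```

>>> move_arm(
  moves=[
    {"gripper": -1,"xyz": [-0.3,0,0],"angular": [0,0,0]},
    {"gripper": -1,"xyz": [-0.6,0,0],"angular": [0,0,0]},
    {"gripper": -1,"xyz": [-0.9,0,0],"angular": [0,0,0]},
    {"gripper": -1,"xyz": [-0.9,0,0],"angular": [0,0,0]},
  ],
)

```text
clock: 18.25
position: [647.7, 112.4, 66.1]
ee_rot: [0.051, 0.999, -0.001, -0.008]
contact_force: [-19.9, 6.3, 11.4]
gripper_width: -0.0
```

```bash
python3 st.py; python3 - <<'E'
from h import *
for n in("top",):
    im,d=arm.get_image(n); cal=arm.get_calibration(n); hsv=cv2.cvtColor(im,cv2.COLOR_BGR2HSV)
    g=cv2.inRange(hsv,(50,120,40),(80,255,255))[120:230,250:330]; v,u=np.nonzero(g); print(len(u), ray(cal,u.mean()+250,v.mean()+120,78) if len(u) else 0)
E
```

```text
tool mod 119.6 -0.4 66.1 F [-19.9   6.3  11.4] T [1.85 5.45 0.  ] w -0.0 t 18.25
n 29654 x range 5.0 75.0 plate top z0 42.7 tilt deg x,y [-0.05  0.02] posts0-3 z [42.8, 42.8, 42.7, 42.7]
0 0
```

The lever is on its hard stop: about 20 N, with the tool at module x = 119.6 where about 118 was expected. I back off and retreat.

>>> move_arm(
  moves=[
    {"gripper": -1,"xyz": [0.5,0,0],"angular": [0,0,0]},
    {"gripper": -1,"xyz": [3,0,0],"angular": [0,0,0]},
    {"gripper": -1,"xyz": [4,0,-4],"angular": [0,0,0]},
    {"gripper": -1,"xyz": [7,0,-10],"angular": [0,0,0]},
    {"gripper": -1,"xyz": [12,0,-15],"angular": [0,0,0]},
    {"gripper": -1,"xyz": [16,-4,-17],"angular": [0,0,0]},
    {"gripper": -1,"xyz": [18,-10,-17],"angular": [0,0,0]},
    {"gripper": -1,"xyz": [18,-14,-17],"angular": [0,0,0]},
    {"gripper": -1,"xyz": [18,-14,-17],"angular": [0,0,0]},
    {"gripper": -1,"xyz": [18,-14,-17],"angular": [0,0,0]},
  ],
)

```text
clock: 19.6
position: [462.6, -9.1, 236.7]
ee_rot: [0.051, 0.999, 0.0, 0.001]
contact_force: [0.0, 0.6, -0.6]
gripper_width: 0.1
```

```bash
python3 - <<'E'
from h import *
print(arm.read_state()["contact_force"].round(1))
a=np.deg2rad(-5.8)
for n in("top","scene","wrist"):
    cal=arm.get_calibration(n); im,d=arm.get_image(n); hsv=cv2.cvtColor(im,cv2.COLOR_BGR2HSV)
    cv2.imwrite(f"pics/end_{n}.png",im)
    g=cv2.inRange(hsv,(50,120,40),(80,255,255)); g,=[g]
    for c in cv2.findContours(g,cv2.RETR_EXTERNAL,cv2.CHAIN_APPROX_NONE)[0]:
        if cv2.contourArea(c)>15:
            p=ray(cal,*cv2.minEnclosingCircle(c)[0],78)-[528.7,124.9,0]; print(n,cv2.boundingRect(c),"mod x,y",p[0]*np.cos(a)+p[1]*np.sin(a),-p[0]*np.sin(a)+p[1]*np.cos(a))
s=cv2.imread("pics/end_scene.png")[190:310,230:450]; t=cv2.imread("pics/end_top.png")[100:230,240:420]
cv2.imwrite("pics/end.png",np.hstack([cv2.resize(s,(440,400)),cv2.resize(t,(360,400))]))
E
```

```text
[ 0.   0.6 -0.6]
top (283, 139, 8, 7) mod x,y 145.06736644299207 2.1934600597866307
top (121, 24, 64, 47) mod x,y 408.4116117349498 453.86072982600257
scene (318, 239, 7, 8) mod x,y 142.8137738508842 -1.846608064534374
wrist (434, 355, 11, 12) mod x,y 136.11023893199254 -6.687768637826347
```

View pics/end.png

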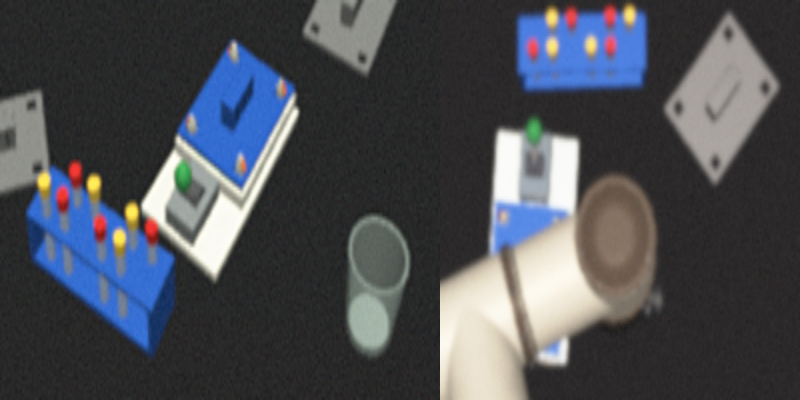

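The plate is seated level with all four pins through it. The lever ball now leans away from the tray at x ≈ 143 (on = 142), and the rack and beaker stand undisturbed. I hand the job in.

```bash
python3 -c "
from bench import arm; print(arm.job_done())"
```

```text
the job is handed in; nothing more can be done
None
```

The blue cover is snapped home on all four standoffs, the power lever is pushed fully on, and the arm is clear of everything. The job was handed in at about 20 s on the robot's clock, against the 64 s limit.

- **Cover:** I picked it up by the rib, set it on the pins and pressed the +x end, then the -x end, with the open fingers near the standoffs. I then pressed each end again to be sure.
    - **Last plate check:** it read level, to within about 0.1 degree. The top read 42.7 mm against the nominal 41 mm, which fits the 1–3 mm that the wrist depth also reads high elsewhere. The close wrist picture shows all four hooks over the plate.
- **Lever:** I pushed it to its stop, where it resisted with about 20 N. Afterwards the top and scene cameras put the ball at module x of about 145 and 143 mm, against 142 mm for fully on. The wrist camera gave 136 mm; I discounted that reading, thinking the ball partly hidden there, but did not check it.
- **Plate tilt:** between pressing the first end and the second, the plate leaned about 5 degrees for roughly a second and a half, so it was not strictly level throughout.
- **Forces:** the highest reading I saw was about 55 N, from the fingertips pressing on the plate. That is under the 120 N wrist limit, and the gripper's body touched nothing.
- **Other objects:** the rack and beaker look undisturbed in the last picture. The bottle and screwdriver were not in that crop; I moved the arm nowhere near them.

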